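# Reseat a loose range module in a bench pressure calibrator

### The arm

A 6-joint arm with a two-finger parallel gripper is mounted at the origin on a cart in front of the work surface, level with it; the furniture and walls round the work are solid. World frame = base frame: x ahead of the robot, y to its left, z up, the work surface at z = 0. Lengths are in m, angles in degrees, forces in N, time in s.
With the tool pointing down it reaches from about 0.325 to 0.85 m from the base axis. Payload 15.5 kg.
Tool frame: the origin (TCP) lies at the very end of the fingers, on their centre line; the grasp point (between the pads) lies arm.grip_depth behind it (arm.grip_depth is the distance from the TCP to the grasp point, in m); z points along the fingers, y is the direction in which the jaws open and shut (so a half turn about z gives the same grasp; the last joint's range is limited). The gripper opens to 91 mm and grips with 3 to 60 N. Pads are 32 mm wide; open, the fingers measure 118 mm over their backs; the gripper's body (76 mm by 178 mm) begins 60 mm behind the grasp point.
Start: joints at [61.564, 28.281, 77.091, -0, 74.628, -5.472], TCP at [0.244, 0.575, 0.214] pointing down, gripper open.
Joint ranges: [-166.48, 166.48], [-47.26, 123.95], [12.59, 153.08], [-70.14, 250.14], [6.76, 159.57], [-176.63, 176.63]. Speed limits (degrees/s): [108.29, 108.29, 147.25, 172.46, 172.46, 172.46].

### API

Orientations are given as a 3x3 rotation matrix whose columns are the frame's x, y, z axes.
In Python, from rig import arm gives the robot as it stands. Calls block until the motion is done:
- arm.move_to(position, orientation): joint-space move of the TCP to a pose.
- arm.move_l(position, orientation=None, feed=0.15): straight line of the TCP; orientation=None keeps the orientation; feed is the mean speed in m/s.
- arm.move_joints(angles): joint-space move.
- arm.grip(opening): finger opening in m; the grip force is fixed at half the most; returns when the fingers have stopped.
- arm.sleep(seconds).
- arm.solve_ik(position, orientation): joint angles nearest the present ones, or None.
- arm.snapshot(name): name is "side" or "top" or "wrist"; returns the picture (400x640x3 uint8, red, green, blue); there is no depth.
- arm.get_calibration(name): a dict with "intrinsics" (3x3 intrinsics, pixels), "k1" (the pictures are not rectified: a ray, as slopes to the right and down, at radius r is drawn at 1 + k1 r^2 times it, then the intrinsics apply), "cam_to_world" (4x4, takes a point from camera to world coordinates). Camera axes: x right, y down, z forward; pixel columns grow to the right and rows downward; lengths in m; the calibration is good to about 2 mm. A picture is of the moment at which its call begins: read the wrist's pose just before it. get_calibration takes no time and is no camera call; for the wrist camera it gives the pose at the moment of the call.
A pose or a line that the arm cannot do raises arm.Unreachable and nothing moves.
- arm.sign_off(): hands the job in, once; it reports no verdict.
Readings, each from a call of its own:
- arm.current_t(): time.
- arm.current_joint_positions(): joint angles.
- arm.current_dq(): joint speeds.
- arm.current_tau(): joint torques, N m.
- arm.current_ee_pos(): TCP position.
- arm.current_tool_rot(): TCP orientation.
- arm.current_force(): force on the tool from outside, world axes, zero at the start.
- arm.current_torque(): the same for the moment, N m.
- arm.current_width(): finger opening in m.
Only numpy, scipy, OpenCV 4.12 (cv2) and the standard library are available. Lean on these libraries where they do the work, as an engineer would, in place of code of your own. Each camera call takes 0.05 s, during which the arm holds its last target.

### The job

The range module with the blue stripe has worked loose in the bay of the bench pressure calibrator. Press the orange release tab so that the grey bay lid springs up, push the lid right over until it rests fully open, then press the loose module down until it is fully home, level with the green-striped one beside it, and leave the lid open. Use fingertip pushes only: grip and lift nothing, do not force the lid, and do not shift the calibrator or disturb the gauge, bottle and adaptors standing round it.

Things in the scene. Friction and masses are not known exactly. Their poses are not given: they have to be found in the camera images.
- calibrator: Bench pressure calibrator, light grey, 240 (x) by 150 (y) by 72 mm high, 3 kg, loose on rubber feet. Origin at worktop level, 125 mm behind its front edge; x to its back, y to its left seen from the front. From the front: sloping panel with display; flat deck 60 mm up (x > -54 mm) with the orange tab, then the grey lid, both on y = 0. Open bay: x 4 to 84 mm, y -38 to 38 mm, rim 60 mm up.
- tab_pad (a point): The place to press on the orange release tab: middle of the ribbed pad on its top (pad 38 mm in x, 34 mm in y), 70 mm above the worktop, 22 mm in front of the tab's upright hook that holds the lid's front edge (the hook's top is 77 mm up). Press straight down.
- tab (a joint): Rocker angle of the release tab, rad: 0 at rest, 0.36 fully pressed (pad about 8 mm down); springs back when let go. It lets go of the lid at about 0.28 (pad about 6 mm down, about 5 N).
- lid_edge (a point): Middle of the front (free) edge of the grey bay lid; moves with the lid. The lid is a shallow shell 98 mm from front to back, 92 mm wide, 12 mm thick at the rim, 80 g. Shut, this point is 70 mm above the worktop at calibrator x = -8 mm.
- lid_hinge (a point): Middle of the lid's hinge axis, at the back of the lid, 100 mm from its front edge, 64 mm above the worktop; the axis runs along the calibrator's y.
- lid (a joint): Opening angle of the lid, rad: 0 shut and latched, 1.92 at its stop, fully open, leaning back. When the tab lets go, a spring at the hinge kicks it up to about 0.87 and holds it there; pushed on, it swings easily (about 1 N at its edge), falls back on the spring if left short of upright, and falls open by its own weight past about 1.7.
- module_top (a point): Middle of the top face of the loose range module (blue stripe, 66 mm in x, 32 mm in y) in the right slot of the bay, its top about 59 mm above the worktop when loose and 53 mm when home.
- module (a joint): How far the loose module has been pressed in, m: 0.0065 is fully home, level with its neighbour; it starts between 0 and 0.0015. It slides straight down, takes about 4 N, stays where it is left, and comes to a hard stop.
- neighbour_top (a point): Middle of the top face of the other module (green stripe, same size), home in the left slot, 53 mm above the worktop, 37 mm to the left of the loose one.
- gauge: Pressure gauge lying on its back, dial up, case 75 mm across and 40 mm high, brass stem; origin under its middle. Bystander behind the calibrator.
- oil_bottle: White dropper bottle with red cap, 46 mm across, 119 mm high; origin under its middle. Bystander behind the calibrator.
- brass_adaptor: Brass hose fitting standing upright, 31 mm across, 40 mm high; origin under its middle. Bystander at the calibrator's left.
- steel_adaptor: Steel hose fitting standing upright, 27 mm across, 38 mm high; origin under its middle. Bystander at the calibrator's right.

How it is judged (in metres and radians):
On the way, in this order (a step that is already met when the one before it is completed fails the run):
1. the release tab has been pressed and the lid has sprung up (value of joint lid above 0.6 rad and value of joint module below 0.004 m), for 0.1 s.
2. the lid has been pushed fully open, the module not yet home (value of joint lid above 1.8 rad and value of joint module below 0.004 m), for 0.1 s.
3. the loose module is home (value of joint module above 0.005 m and value of joint lid above 1.75 rad), for 0.1 s.
At the end, for the whole second after the job is handed in: The lid rests open past 1.8 rad (stop at 1.92), the loose module is pressed in at least 5 mm of its 6.5 mm (level with its neighbour within 1.5 mm), the tab has sprung back, the calibrator stands flat within 20 mm of where it was, and gauge, bottle and adaptors are within 15 mm of where they stood (value of joint lid above 1.8 rad and value of joint module above 0.005 m and value of joint tab below 0.1 rad and distance of calibrator from where it was at the start of the episode below 0.02 m and angle between calibrator's own z axis and vertical below 0.03 rad and linear speed of calibrator below 0.01 m/s and distance of each of gauge, oil_bottle, brass_adaptor, steel_adaptor from where it was at the start of the episode below 0.015 m); the robot touches nothing.
It fails at once if the calibrator is shifted by more than 25 mm (distance of calibrator from where it was at the start of the episode above 0.025 m).
It fails at once if the calibrator is lifted or tipped (height (world z) of calibrator above 0.008 m or angle between calibrator's own z axis and vertical above 0.08 rad).
It fails at once if the lid is gripped or forced (over 25 N) (contact force between the fingers and lid above 25 N).
It fails at once if a bystander is lifted (height (world z) of any of gauge, oil_bottle, brass_adaptor, steel_adaptor above 0.01 m).
It fails at once if a bystander is displaced by more than 20 mm (distance of any of gauge, oil_bottle, brass_adaptor, steel_adaptor from where it was at the start of the episode above 0.02 m).
It also fails if it takes over 54 s, if anything falls off the work surface, if the arm or the gripper's body presses on something with over 40 N, if the wrist force passes 120 N, or if a joint passes its speed limit or range.

## Working session

There is one attempt and no reset: what is moved stays moved. The work goes in short steps, each a Python script; the robot and the scene stay as the last script left them, time stands still between calls to the robot, and variables do not carry over. Pictures are saved under pics/ and viewed, and the job is handed in when it is done.

```bash
mkdir -p pics; ls; python3 - <<'E'
from rig import arm
import cv2
for n in("top","side","wrist"):
    c=arm.get_calibration(n); print(n,c)
    cv2.imwrite(f"pics/{n}0.png",arm.snapshot(n)[:,:,::-1])
print(arm.current_t(),arm.grip_depth,arm.current_tool_rot(),arm.current_width())
E
```

```text
pics
top {'intrinsics': array([[435.84633702,   0.        , 313.9779783 ],
       [  0.        , 435.84633702, 204.53756535],
       [  0.        ,   0.        ,   1.        ]]), 'k1': -0.04630941249103738, 'cam_to_world': array([[ 2.54450878e-02, -9.84387469e-01,  1.74166181e-01,
         3.94503640e-01],
       [-9.99666329e-01, -2.58307642e-02,  5.23463215e-05,
        -2.54059303e-01],
       [ 4.44731648e-03, -1.74109398e-01, -9.84716273e-01,
         8.98751027e-01],
       [ 0.00000000e+00,  0.00000000e+00,  0.00000000e+00,
         1.00000000e+00]])}
side {'intrinsics': array([[411.35840779,   0.        , 322.35727027],
       [  0.        , 411.35840779, 202.22517693],
       [  0.        ,   0.        ,   1.        ]]), 'k1': 0.0075167798064001545, 'cam_to_world': array([[-0.83292053, -0.25932807,  0.48886843,  0.14558541],
       [-0.55320395,  0.36712031, -0.74778878,  0.3758092 ],
       [ 0.01444909, -0.89329258, -0.44924335,  0.44991876],
       [ 0.        ,  0.        ,  0.        ,  1.        ]])}
wrist {'intrinsics': array([[341.39827371,   0.        , 328.96227799],
       [  0.        , 341.39827371, 200.33205172],
       [  0.        ,   0.        ,   1.        ]]), 'k1': -0.04800892097003821, 'cam_to_world': array([[ 3.89950399e-01,  8.84099364e-01,  2.57501457e-01,
         1.70285406e-01],
       [ 9.20835857e-01, -3.74362297e-01, -1.09152162e-01,
         6.05478821e-01],
       [-1.02520302e-04,  2.79680504e-01, -9.60093123e-01,
         3.83795957e-01],
       [ 0.00000000e+00,  0.00000000e+00,  0.00000000e+00,
         1.00000000e+00]])}
0.15 0.0188 [[-9.20743527e-01  3.90168125e-01 -4.38346376e-04]
 [ 3.90168361e-01  9.20743176e-01 -8.09035910e-04]
 [ 8.79444105e-05 -9.15943464e-04 -9.99999577e-01]] 0.0905928362560905
```

View pics/top0.png

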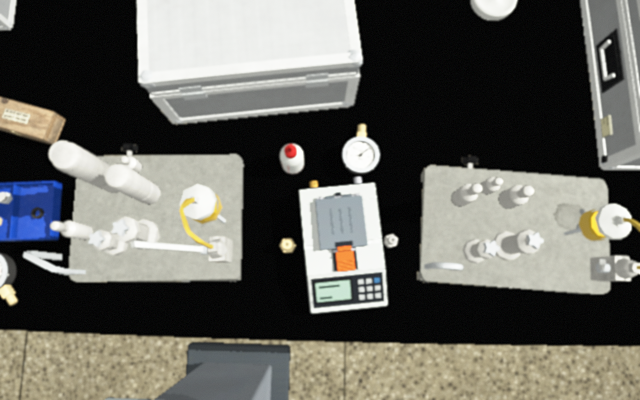

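View pics/side0.png

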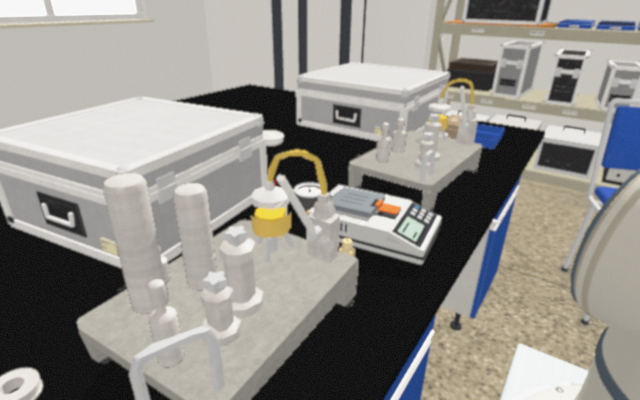

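```bash
cat > h.py <<'E'
import numpy as np, cv2
from rig import arm
def ray(c,uv):
    K=c["intrinsics"];k=c["k1"]
    p=cv2.undistortPoints(np.array([[uv]],float),K,np.array([k,0,0,0,0.]))[0,0]
    T=c["cam_to_world"]; return T[:3,3],T[:3,:3]@np.array([p[0],p[1],1])
def at_z(c,uv,z):
    o,d=ray(c,uv); return o+d*(z-o[2])/d[2]
def proj(c,P):
    T=c["cam_to_world"];P=np.atleast_2d(P).astype(float);q=(P-T[:3,3])@T[:3,:3]
    return cv2.projectPoints(q,np.zeros(3),np.zeros(3),c["intrinsics"],np.array([c["k1"],0,0,0,0.]))[0][:,0]
E
python3 - <<'E'
import cv2
im=cv2.imread("pics/top0.png")[120:330,260:420]
cv2.imwrite("pics/c.png",cv2.resize(im,None,fx=4.5/1.6,fy=4.5/1.6,interpolation=cv2.INTER_CUBIC))
E
```

```text
(no output)
```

View pics/c.png

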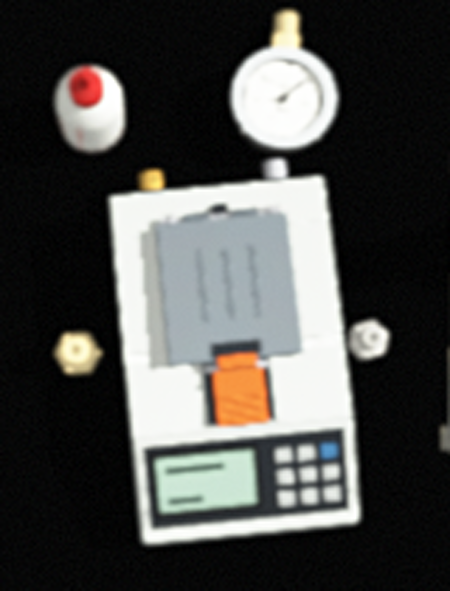

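```bash
cat > fit.py <<'E'
from h import *
from scipy.optimize import least_squares
c=arm.get_calibration("top"); s=2.8125
uv=lambda p:(np.array(p)+.5)/s-.5+np.array([260,120])
px=np.array([uv(p) for p in[(109,196),(325,177),(166,364),(299,352)]])
L=np.array([[.115,.075,.06],[.115,-.075,.06],[-.008,.046,.067],[-.008,-.046,.067]])
def W(q,L):
    a=q[2];R=np.array([[np.cos(a),-np.sin(a),0],[np.sin(a),np.cos(a),0],[0,0,1]]);return L@R.T+[q[0],q[1],0]
r=least_squares(lambda q:(proj(c,W(q,L))-px).ravel(),[.44,-.31,.1])
print(r.x,np.degrees(r.x[2]),r.fun)
for n,p,z in[("bl",(109,196),.06),("br",(325,177),.06),("lf",(166,364),.067),("rf",(299,352),.067),("hooktop",(239,358),.077),("pad",(242,396),.07),("padfront",(246,424),.07),("gauge",(284,97),.04),("bottle cap",(86,86),.119),("brass",(77,352),.04),("steel",(370,340),.038),("fl",(145,544),.02),("fr",(358,521),.02)]:
    P=at_z(c,uv(p),z); a=r.x[2]; d=P[:2]-r.x[:2]
    print(n,P.round(4),"local",(np.array([[np.cos(a),np.sin(a)],[-np.sin(a),np.cos(a)]])@d).round(4))
E
python3 fit.py
```

```text
[ 0.46788699 -0.3099717   0.10755202] 6.1622770003315015 [ 0.21855814 -0.90867501 -0.83365586 -0.1608691  -0.06237352  0.36377556
  0.65690477  0.6572406 ]
bl [ 0.5723 -0.2227  0.06  ] local [0.1132 0.0756]
br [ 0.59   -0.3738  0.06  ] local [ 0.1145 -0.0766]
lf [ 0.4557 -0.2652  0.067 ] local [-0.0073  0.0458]
rf [ 0.4661 -0.3553  0.067 ] local [-0.0066 -0.0449]
hooktop [ 0.4602 -0.3139  0.077 ] local [-0.0081 -0.003 ]
pad [ 0.4353 -0.3167  0.07  ] local [-0.0331 -0.0032]
padfront [ 0.4167 -0.3197  0.07  ] local [-0.0519 -0.0042]
gauge [ 0.6535 -0.3468  0.04  ] local [ 0.1806 -0.0566]
bottle cap [ 0.6337 -0.2073  0.119 ] local [0.1759 0.0843]
brass [ 0.4644 -0.2031  0.04  ] local [0.0081 0.1067]
steel [ 0.4783 -0.4089  0.038 ] local [-0.0003 -0.0995]
fl [ 0.3331 -0.2541  0.02  ] local [-0.1281  0.07  ]
fr [ 0.3523 -0.4033  0.02  ] local [-0.1249 -0.0804]
```

```bash
python3 - <<'E'
from h import *
R0=arm.current_tool_rot()
arm.move_l([.244,.575,.42],feed=.3)
arm.grip(0.0)
a=.117
x=np.array([-np.cos(a),-np.sin(a),0]);z=np.array([0,0,-1.]);R=np.c_[x,np.cross(z,x),z]
np.save("R.npy",R)
p=np.array([.468,-.31,.42]); print(arm.solve_ik(p,R))
arm.move_to(p,R)
arm.move_l([.468,-.31,.24],feed=.25)
arm.sleep(.2)
c=arm.get_calibration("wrist");im=arm.snapshot("wrist")
np.savez("w1.npz",**c); cv2.imwrite("pics/w1.png",im[:,:,::-1])
print(arm.current_t(),arm.current_ee_pos(),arm.current_width(),arm.current_force())
E
```

```text
[-3.96148505e+01  1.55939098e+01  6.57596298e+01 -2.54444375e-14
  9.86464604e+01 -1.36318457e+02]
6.6583 [ 0.46838685 -0.31030821  0.24099053] 0.00033986352388204043 [-0.09068734  0.05946179 -0.69875839]
```

View pics/w1.png

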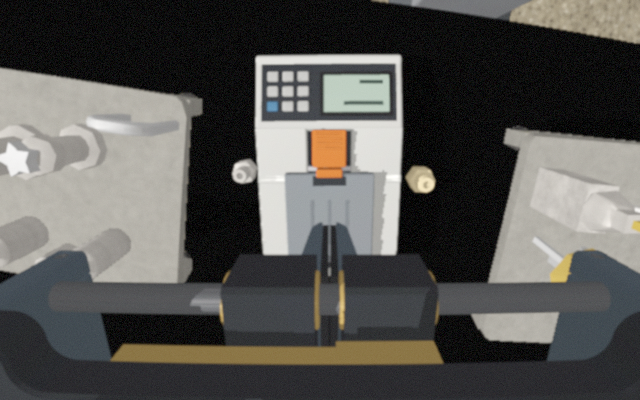

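```bash
python3 - <<'E'
import cv2
im=cv2.imread("pics/w1.png")[40:260,220:450]
cv2.imwrite("pics/w1c.png",cv2.resize(im,None,fx=2.5,fy=2.5,interpolation=cv2.INTER_CUBIC))
E
```

```text
(no output)
```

View pics/w1c.png

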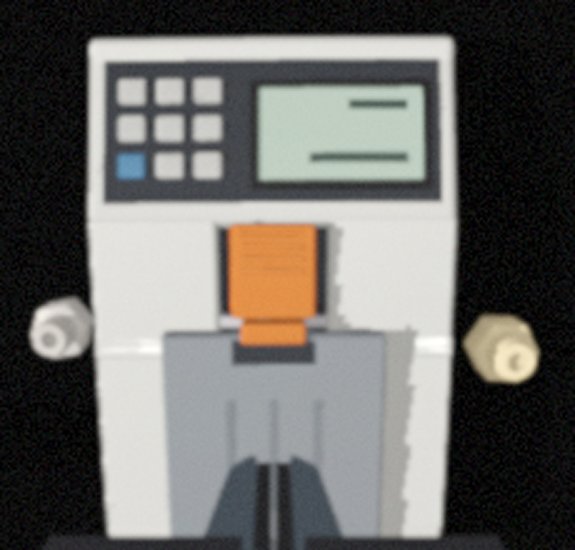

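```bash
cat >> fit.py <<'E'
print("----")
c2=dict(np.load("w1.npz")); uv2=lambda p:(np.array(p)+.5)/2.5-.5+np.array([220,40])
pw=np.array([uv2(p) for p in[(91,219),(457,219),(164,333),(384,333),(272,271)]])
L2=np.array([[-.054,-.075,.06],[-.054,.075,.06],[-.008,-.046,.070],[-.008,.046,.070],[-.032,0,.07]])
def f(q): return np.r_[(proj(c,W(q,L))-px).ravel(),(proj(c2,W(q,L2))-pw).ravel()]
r=least_squares(f,r.x); print(r.x,r.fun.round(1))
r2=least_squares(lambda q:f(q)[8:],r.x); print(r2.x,r2.fun.round(1))
print("pad",at_z(c2,pw[4],.07), "hooktop",at_z(c2,uv2((273,333)),.077))
np.save("q.npy",r.x)
E
python3 fit.py|sed -n '/----/,$p'
```

```text
----
[ 0.46777228 -0.31089173  0.1159204 ] [ 0.2 -0.5 -0.9 -0.4  0.5  0.6  1.2  0.5 -0.8 -0.8  0.8 -0.6 -1.2  0.1
  1.   0.3  0.7  1.4]
[ 0.46773081 -0.31095347  0.1174874 ] [-1.  -0.7  0.7 -0.8 -1.3  0.2  0.9  0.2  0.6  1.4]
pad [ 0.4346545  -0.31549478  0.07      ] hooktop [ 0.4582285  -0.31231211  0.077     ]
```

```bash
cat >> h.py <<'E'
R=np.load("R.npy")
def w(lx,ly,z):
    q=np.load("q.npy");a=q[2];return np.array([q[0]+np.cos(a)*lx-np.sin(a)*ly,q[1]+np.sin(a)*lx+np.cos(a)*ly,z])
E
python3 - <<'E'
from h import *
arm.move_l(w(-.034,0,.11),R,feed=.2)
arm.move_l(w(-.034,0,.073),feed=.08)
f0=np.array(arm.current_force());print(f0)
for z in np.arange(.069,.0605,-.001):
    arm.move_l(w(-.034,0,z),feed=.03)
    f=np.array(arm.current_force())-f0; print(round(z,4),arm.current_ee_pos()[2].round(4),f.round(1))
    if f[2]>12: break
cv2.imwrite("pics/w2.png",arm.snapshot("wrist")[:,:,::-1])
arm.move_l(w(-.034,0,.115),feed=.1)
cv2.imwrite("pics/s2.png",arm.snapshot("side")[:,:,::-1])
print(arm.current_t())
E
```

```text
[ 0.31567884 -0.31634426  0.03443247]
0.069 0.0696 [-1.7  0.4  8. ]
0.068 0.0688 [-5.8 -0.3 14. ]
9.3417
```

```bash
python3 - <<'E'
import cv2,numpy as np
a=cv2.imread("pics/s2.png")[150:280,280:460];a=cv2.resize(a,(554,400),interpolation=cv2.INTER_CUBIC)
cv2.imwrite("pics/s2c.png",a)
E
```

```text
(no output)
```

View pics/s2c.png

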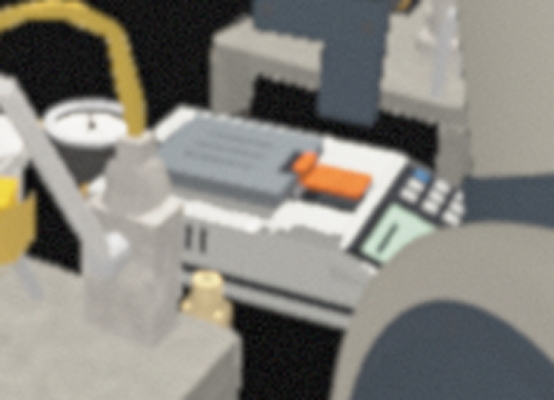

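View pics/w2.png

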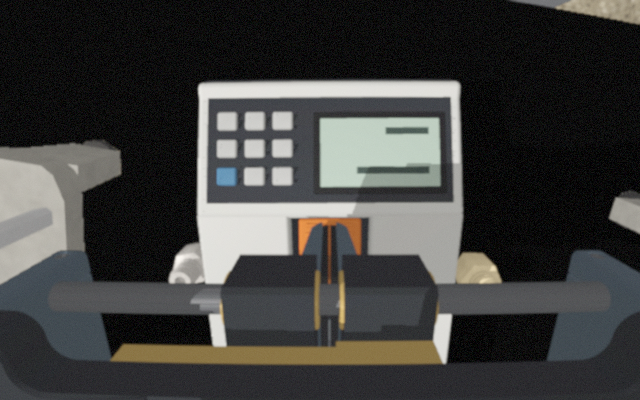

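```bash
cat >> h.py <<'E'
def Rl(x=None,y=None,z=None):
    "columns given in calibrator frame"
    a=np.load("q.npy")[2];Q=np.array([[np.cos(a),-np.sin(a),0],[np.sin(a),np.cos(a),0],[0,0,1]])
    return Q@np.c_[np.cross(y,z),y,z]
E
python3 - <<'E'
from h import *
t=np.radians(20)
z=np.array([np.sin(t),0,-np.cos(t)])
for s in(1,-1):
    M=Rl(y=s*np.array([np.cos(t),0,np.sin(t)]),z=z)
    print(s,arm.solve_ik(w(-.034,0,.12),M),arm.solve_ik(w(-.034,0,.06),M))
print(arm.current_joint_positions())
E
```

```text
1 [-53.82992845  24.64313081 108.14752797  27.36117336  40.35438383
 -80.44148947] [-53.82992845  31.13184089 111.09133923  33.92760557  32.22107324
 -88.56264238]
-1 [-53.82992845  24.64313081 108.14752797  27.36117336  40.35438383
  99.55851053] [-53.82992845  31.13184089 111.09133923  33.92760557  32.22107324
  91.43735762]
[-4.23393187e+01  2.82944403e+01  9.62364450e+01  1.71371616e-03
  5.55123016e+01 -1.39041386e+02]
```

```bash
python3 - <<'E'
from h import *
t=np.radians(20)
z=np.array([np.sin(t),0,-np.cos(t)]); M=Rl(y=np.array([np.cos(t),0,np.sin(t)]),z=z)
X=-.035
arm.move_l(w(-.034,0,.17),R,feed=.25)
arm.move_to(w(X,0,.17),M)
arm.move_l(w(X,0,.078),feed=.12)
arm.sleep(.1)
f0=np.array(arm.current_force());print(f0,arm.current_t())
for zz in np.arange(.0725,.0595,-.001):
    arm.move_l(w(X,0,zz),feed=.03)
    f=np.array(arm.current_force())-f0; print(round(zz,4),arm.current_ee_pos()[2].round(4),f.round(1))
    if np.linalg.norm(f)>14: break
cv2.imwrite("pics/s3.png",arm.snapshot("side")[:,:,::-1])
print(arm.current_t())
a=cv2.imread("pics/s3.png")[120:280,280:460];cv2.imwrite("pics/s3c.png",cv2.resize(a,(540,480),interpolation=cv2.INTER_CUBIC))
E
```

```text
[0.00400235 0.38420693 0.27399495] 11.7917
0.0725 0.0724 [-0.5  0.1 -0.6]
0.0715 0.0715 [-1.   0.3  1.6]
0.0705 0.0704 [-2.4 -0.4  2.3]
0.0695 0.0694 [-2.8 -0.4  2.4]
0.0685 0.0685 [-3.2 -1.5  1.8]
0.0675 0.0675 [-2.5 -1.8  2.5]
0.0665 0.0664 [-3.3 -1.3  2.3]
0.0655 0.0654 [-3.4 -1.7  3. ]
0.0645 0.0644 [-4.  -1.4  3. ]
0.0635 0.0635 [-4.7 -1.4  3.6]
0.0625 0.0625 [-3.5 -1.7  4.1]
0.0615 0.0618 [-4.9  0.3 12. ]
0.0605 0.0615 [-12.    1.6  29.9]
15.175
```

View pics/s3c.png

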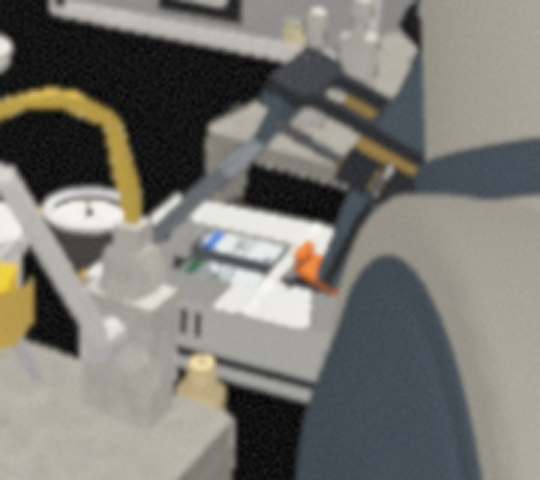

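```bash
python3 - <<'E'
from h import *
t=np.radians(20)
arm.move_l(w(-.035-.06*np.sin(t),0,.0615+.06*np.cos(t)),feed=.12)
arm.move_l(w(-.08,0,.16),feed=.2)
arm.move_to(w(-.08,0,.14),R)
arm.sleep(.1)
cv2.imwrite("pics/w4.png",arm.snapshot("wrist")[:,:,::-1])
cv2.imwrite("pics/t4.png",arm.snapshot("top")[:,:,::-1])
cv2.imwrite("pics/s4.png",arm.snapshot("side")[:,:,::-1])
print(arm.current_t(),arm.current_force())
a=cv2.imread("pics/s4.png")[120:280,280:460];b=cv2.imread("pics/t4.png")[120:330,260:420]
cv2.imwrite("pics/c4.png",np.hstack([cv2.resize(a,(440,391),interpolation=cv2.INTER_CUBIC),cv2.resize(b,(298,391),interpolation=cv2.INTER_CUBIC)]))
E
```

```text
17.5 [0.46849665 0.43210266 0.11914123]
```

View pics/c4.png

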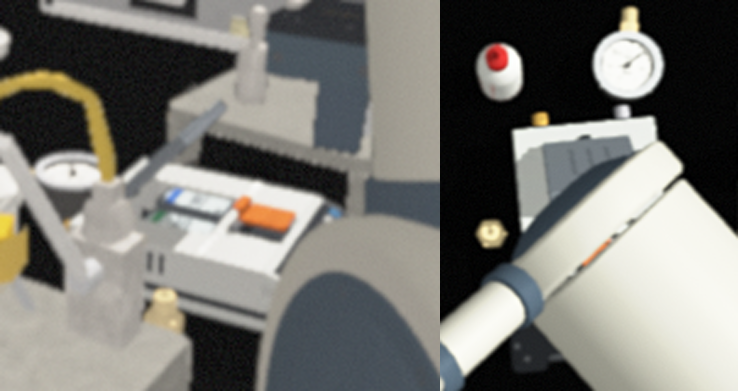

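View pics/w4.png

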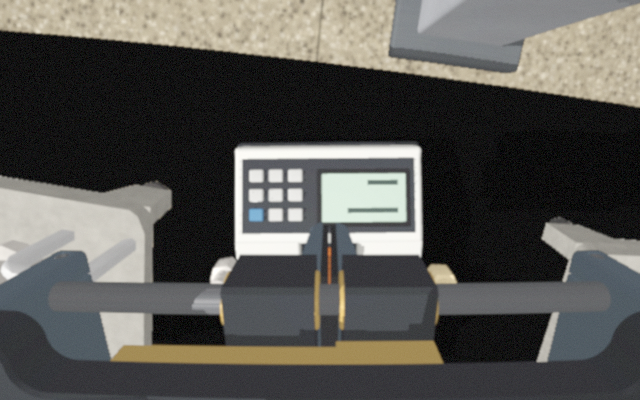

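```bash
python3 - <<'E'
from h import *
arm.move_l(w(-.06,0,.118),feed=.15)
arm.sleep(.1); f0=np.array(arm.current_force())
pts=[(x,.118+ (x+.02)*.25) for x in np.arange(-.01,.071,.01)]+[(x,.141) for x in np.arange(.075,.0975,.004)]
for x,z in pts:
    arm.move_l(w(x,0,z),feed=.06)
    f=np.array(arm.current_force())-f0; print(round(x,4),arm.current_ee_pos()[2].round(4),f.round(1))
    if np.linalg.norm(f)>9: break
cv2.imwrite("pics/s5.png",arm.snapshot("side")[:,:,::-1])
print(arm.current_t())
a=cv2.imread("pics/s5.png")[120:280,280:460];cv2.imwrite("pics/s5c.png",cv2.resize(a,(540,480),interpolation=cv2.INTER_CUBIC))
E
```

```text
-0.01 0.1204 [-1.   1.5  0.3]
0.0 0.1231 [-0.8 -0.1 -0.6]
0.01 0.1256 [-0.1  0.1  1. ]
0.02 0.1281 [ 0.2 -0.4  0.9]
0.03 0.1306 [-0.8  0.8  0.1]
0.04 0.133 [-1.4 -0.5  0.5]
0.05 0.1356 [-0.6  0.5 -0.1]
0.06 0.1381 [-1.  -0.4  0.1]
0.07 0.1406 [-0.5  0.3 -0.1]
0.075 0.141 [-0.8 -0.4  0.2]
0.079 0.141 [-0.   0.9  0.5]
0.083 0.141 [0.1 0.  0.4]
0.087 0.141 [ 0.1 -0.4  1. ]
0.091 0.141 [-0.6  0.3 -0.3]
0.095 0.141 [-0.5  0.3  0.6]
23.0833
```

View pics/s5c.png

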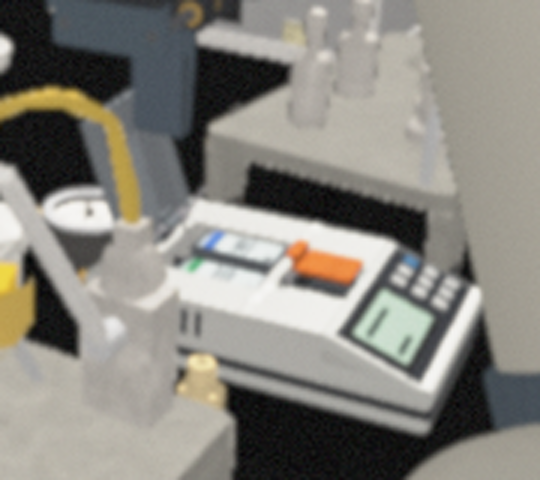

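```bash
python3 - <<'E'
from h import *
arm.move_l(w(.044,-.019,.141),feed=.12)
arm.move_l(w(.03,-.019,.20),feed=.2)
arm.sleep(.2)
c=arm.get_calibration("wrist");np.savez("w6.npz",**c)
cv2.imwrite("pics/w6.png",arm.snapshot("wrist")[:,:,::-1])
im=arm.snapshot("side")[:,:,::-1].copy();cv2.imwrite("pics/s6.png",im)
cs=arm.get_calibration("side")
print(arm.current_t())
k=3
a=cv2.resize(im[120:280,280:460],None,fx=k,fy=k,interpolation=cv2.INTER_CUBIC)
for th,col in((1.6,(0,0,255)),(1.8,(0,255,255)),(1.92,(0,255,0))):
    P=[]
    for y in(.046,-.046):
        v=np.array([-.1,.006]);cc,s=np.cos(th),np.sin(th)
        P.append(w(.092+v[0]*cc+v[1]*s,y,.064-v[0]*s+v[1]*cc))
    u=(proj(cs,P)-[280,120]+.5)*k-.5
    cv2.line(a,tuple(int(i) for i in u[0]),tuple(int(i) for i in u[1]),col,1)
cv2.imwrite("pics/s6c.png",a)
E
```

```text
24.4333
```

View pics/s6c.png

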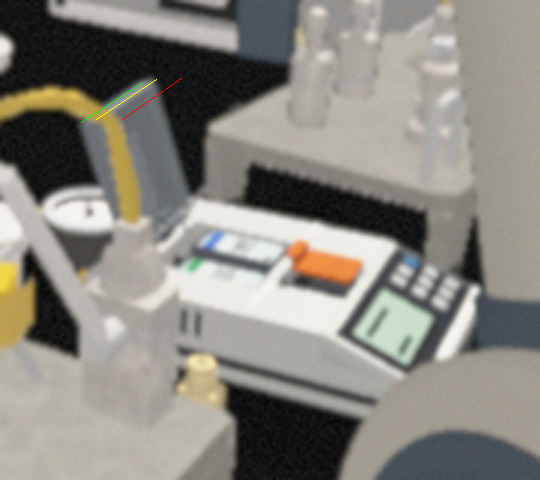

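View pics/w6.png

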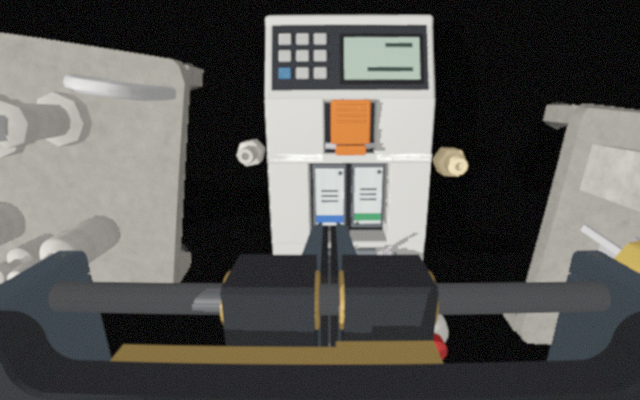

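```bash
python3 - <<'E'
from h import *
c=dict(np.load("w6.npz"));q=np.load("q.npy");a=q[2]
for n,p,z in(("blueL",(314,168),.059),("blueR",(346,168),.059),("blueback",(329,224),.059),("greenL",(352,168),.053),("greenR",(384,168),.053)):
    P=at_z(c,p,z);d=P[:2]-q[:2];print(n,np.cos(a)*d[0]+np.sin(a)*d[1],-np.sin(a)*d[0]+np.cos(a)*d[1])
E
```

```text
blueL 0.009570077560518375 -0.03262322133056065
blueR 0.009532615729174241 -0.003105822152940433
blueback 0.06444817470259806 -0.018695252037527997
greenL 0.010667305726848191 0.0028583616305862597
greenR 0.010597952830055817 0.033016841759953924
```

```bash
python3 - <<'E'
from h import *
X,Y=.044,-.0185
arm.move_l(w(X,Y,.10),feed=.15)
arm.move_l(w(X,Y,.064),feed=.08)
arm.sleep(.1); f0=np.array(arm.current_force())
for z in np.arange(.061,.0495,-.001):
    arm.move_l(w(X,Y,z),feed=.03)
    f=np.array(arm.current_force())-f0; print(round(z,4),arm.current_ee_pos()[2].round(4),f.round(1))
    if f[2]>18: break
arm.move_l(w(X,Y,.10),feed=.1)
arm.move_l(w(.0,Y,.20),feed=.2)
arm.sleep(.2)
cv2.imwrite("pics/w7.png",arm.snapshot("wrist")[:,:,::-1])
im=arm.snapshot("side")[:,:,::-1];t=arm.snapshot("top")[:,:,::-1]
cv2.imwrite("pics/t7.png",t)
cv2.imwrite("pics/s7c.png",cv2.resize(im[120:280,280:460],None,fx=3,fy=3,interpolation=cv2.INTER_CUBIC))
print(arm.current_t())
E
```

```text
0.061 0.061 [-0.3 -1.1 -0.8]
0.06 0.06 [ 0.7 -0.6  0.2]
0.059 0.0589 [-0.3 -1.4  0.1]
0.058 0.0579 [-0.   0.1  0.2]
0.057 0.057 [-0.  -1.6  0. ]
0.056 0.056 [-0.7 -0.7  0.6]
0.055 0.0549 [-0.1 -0.7  1.7]
0.054 0.0539 [-0.8 -1.   0.6]
0.053 0.0529 [-0.4 -1.9  0.1]
0.052 0.052 [-0.3 -1.3  3.7]
0.051 0.0516 [-2.7  1.1 13.5]
0.05 0.0512 [-5.7  2.2 25. ]
30.6583
```

View pics/s7c.png

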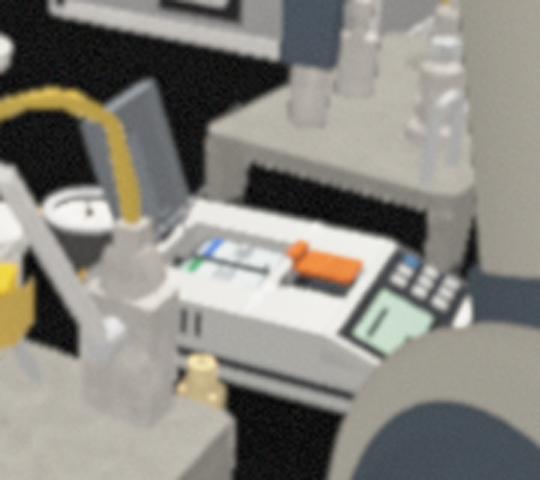

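View pics/w7.png

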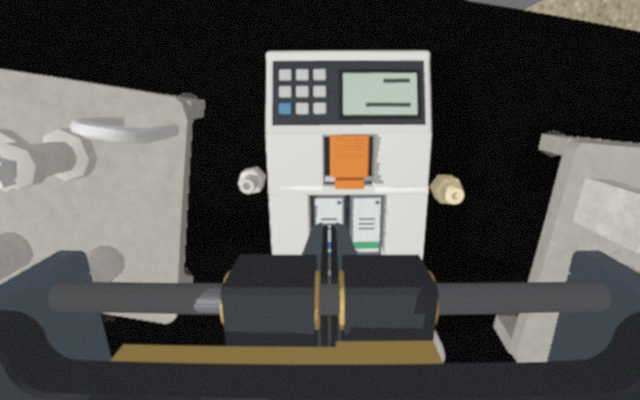

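```bash
python3 - <<'E'
from h import *
arm.move_l(w(-.03,-.0185,.40),feed=.25)
arm.move_joints([20]+list(arm.current_joint_positions()[1:]))
arm.sleep(.2)
t=arm.snapshot("top")[:,:,::-1]
print(arm.current_t())
b=np.hstack([cv2.imread("pics/top0.png")[120:330,260:420],t[120:330,260:420]])
cv2.imwrite("pics/t8.png",cv2.resize(b,None,fx=2.5,fy=2.5,interpolation=cv2.INTER_CUBIC))
E
```

```text
33.95
```

View pics/t8.png

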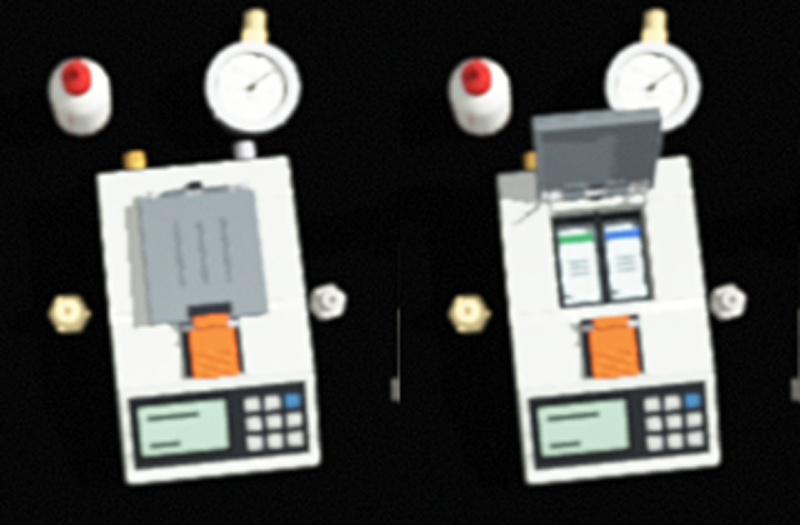

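The top view shows nothing moved: the calibrator's back corners sit at (97,173) before and (497,173) after, with a 400 px panel offset, and the gauge, bottle and adaptors are unchanged. The lid is open, the tab is up, and the blue and green modules look level.

```bash
python3 -c "
from rig import arm
arm.sign_off();print(arm.current_t())"
```

```text
the job is handed in; nothing more can be done
the job is handed in; nothing more can be done
```

I released the lid, pushed it fully open, pressed the blue-striped module home and handed the job in at about 34 s. `sign_off` gave no verdict.

- **Release tab:** The first press met resistance (14 N, with a sideways pull), most likely from the tab's hook, so I stopped and backed off. I turned the tool and tilted it 20°, and the second press worked: about 4–5 N through most of the travel. It reached about 30 N against the tab's end stop before I lifted off. The side picture showed the lid up and the tab sprung back.
- **Lid:** I pushed it over with the closed fingertips, and the force readings stayed within about 2 N. Its edge lies on the line I projected for 1.92 rad, so it is at its stop.
- **Module:** I pressed until it met a hard stop, with 25 N on the last step and the fingertips at about z = 51–52 mm. In the side view the module dropped about 2.7 px; I expected 2.5 px for 6 mm. It looks level with the green-striped one.
- **Disagreement:** I hardly saw the expected 4 N while the module was sliding; readings stayed under 2 N until the last 1–2 mm. My evidence that it is home is therefore the hard stop and the pictures.
- **Surroundings:** The before and after top views show no visible movement of the calibrator, gauge, bottle or adaptors. The arm finished clear of everything.

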